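# Lift the tall sample tube out of its rack with tongs and hold it over the bowl

## Robot

A 7-joint arm with a two-finger parallel gripper is mounted at the origin on the work surface. World frame = base frame: x ahead of the robot, y to its left, z up, the work surface at z = 0. Lengths are in m, angles in rad, forces in N, time in s.
With the tool pointing down it reaches from about 0.4 to 0.85 m from the base axis. Payload 10.4 kg.
Tool frame: the origin (TCP) lies at the very end of the fingers, on their centre line; the grasp point (between the pads) lies 19 mm behind it (manip.grip_point_offset is the distance from the TCP to the grasp point, in m); z points along the fingers, y is the line along which they close (so a half turn about z gives the same grasp; the last joint's range is limited). The gripper opens to 85 mm and grips with 20 to 120 N. Pads are 22 mm wide; open, the fingers measure 114 mm over their backs; the gripper's body (76 mm by 85 mm) begins 54 mm behind the grasp point. The pads swing forward as they close: fully open they stand 13 mm farther back than shut.
Start: joints at [-1.354, 0.332, -0.065, 1.46, 0.022, 1.35, -0.088], TCP at [0.148, 0.607, 0.231] pointing down, gripper open.
Joint ranges: [-2.6, 2.6], [-0.5, 2.12], [-1.47, 1.34], [0.16, 2.42], [-1.27, 4.41], [0.06, 2.06], [-2.6, 2.6]. Speed limits (rad/s): [2.22, 2.22, 2.79, 2.79, 3.14, 3.14, 3.14].

## Interface

Orientations are given as a unit quaternion [x, y, z, w].
In Python, from workcell import manip gives the robot as it stands. The module is installed in compiled form; this text tells all that it offers.
- The arm moves only by the shell command python3 -m inch 'ROWS' [OPENING] [FORCE]. ROWS is JSON, a list of rows, each a list of 2 entries, a list of its own where there are three numbers: the shift along the tool's x, y, z each as a share of 0.08 m, from -1 to 1, then the turn, a rotation vector about the tool's x, y, z each as a share of 45 degrees, from -1 to 1. A call has exactly 10 rows; each row is the pose to reach, as a shift and turn from the pose commanded when the call began, along the tool's axes at that moment; what a row does not reach only later rows make up. A row lasts 1/10 s, in which the tool goes at most 50 mm and 8.59 degrees, less where a joint would pass 70% of its speed; a pose out of reach is approached as far as the arm can. A call with a number of a shift or a turn outside -1 to 1 is refused whole. A call with a gripper value outside its range is refused whole. OPENING is the opening, from 0 (shut) to 1 (fully open), set as the call begins (- or left out, the last holds). The fingers move at their own pace and stop on an object; FORCE is the grip in N (left out, the last holds). Time passes only in rows, so rows that repeat a pose let the fingers close, or fill a call up. It gives the time, the measured TCP pose, the force, the opening and the grip force at its end, in the units of the state.
- manip.get_obs(): the state, without advancing time (a new reading comes with each control period).
- manip.camera(name): name is "scene" or "side" or "wrist"; returns the picture (420x560x3 uint8, red, green, blue); there is no depth.
- manip.camera_params(name): a dict with "fov_y" (degrees; the focal length in pixels is half the picture's height over the tangent of half this angle, whatever the lens; pixels are square), "cx", "cy" (the principal point, pixels), "k1" (the pictures are not rectified: a ray, as slopes to the right and down, at radius r is drawn at 1 + k1 r^2 times it, then the intrinsics apply), "camera_from_world" (4x4, takes a point from world to camera coordinates); the wrist camera has in their place "T_tool_cam" (4x4, takes a point from camera to tool coordinates, whose origin is the TCP and whose axes are the flange's). Camera axes: x right, y up, looking along -z (the intrinsics and any distortion apply to the point x, -y, -z); pixel columns grow to the right and rows downward; lengths in m; the calibration is good to about 2 mm. A picture is of the moment at which its call begins: read the wrist's pose just before it. camera_params takes no time and is no camera call.
- manip.hand_in(): hands the job in; it is judged then, once.
The state is a dict: "clock": time; "joint_pos": joint angles; "joint_velocities": joint speeds; "tau": joint torques, N m; "position": TCP position; "ee_rot": TCP orientation; "ft_force": force on the tool from outside, world axes, zero at the start; "torque": the same for the moment, N m; "grip_width": opening from 0.0 (shut) to 1.0 (fully open); "grasp_force": force on a finger pad.
Only numpy, scipy, OpenCV 4.12 (cv2) and the standard library are available. Lean on these libraries where they do the work, as an engineer would, in place of code of your own. Each camera call takes 0.05 s, during which the arm holds its last target. There are 200 camera calls.

## Task

Take up the sprung tongs that lie across the steel tray and use them, not the gripper itself, to draw the tallest sample tube out of the rack. Finish still holding the tube in the squeezed tongs, upright and still, over the middle of the steel bowl and clear above its rim, ready for a colleague to spray it: the program ends while holding, and nothing is put down. Leave the two short tubes in the rack and everything else on the table where it is.

Things in the scene. Friction and masses are not known exactly. Their poses are not given: they have to be found in the camera images.
- tongs: Loose sprung steel tongs, 95 g, 227 mm long, 16 mm high, lying level on the tray's rim 50 mm above the table: dark hinge head (26 mm across), a stub to x = -37 mm, two 4 mm thick arms ending at x = 190 mm in black rubber jaw pads; both move alike. Origin: hinge axis, underside; x to the jaws, y across (the arms close along y), z up. Centre of mass about 60 mm from the hinge
- tongs_grip (a point): Where to squeeze, midway between the arms, 70 mm from the hinge, 8 mm above the underside. Width over the arms here: 54 mm relaxed, 41 closed on a 16 mm tube (outer faces then parallel), 36 shut; arms straight 42 to 98 mm from the hinge. The spring pushes each finger with 4 N at first, 6 N closed: squeezed to 49 or 50 mm the tongs can be carried with open jaws
- tongs_jaws (a point): Midway between the jaw pads: 177 mm from the hinge along x (107 mm beyond tongs_grip), 8 mm above the underside. The pads are 27 mm long and 16 mm high; the gap between them is 49 mm relaxed, about 38 mm with the grip squeezed to 50 mm, 16 mm with the grip at 41 mm (it closes 2.5 times as far as the grip)
- tong_left (a joint): How far each arm of the tongs is squeezed, rad: 0 relaxed (sprung open), 0.092 closed on a 16 mm tube, 0.126 shut on nothing
- tray: Fixed open steel instrument tray, 130 x 170 x 50 mm high (x, y, z), walls and floor 4 mm. Origin: centre of the underside. The tongs lie along its x, from wall to wall, with tongs_grip near the tray's middle, so fingers can reach down into the tray beside the arms (it is empty)
- rack: Fixed grey plastic block, 50 x 170 x 45 mm high (x, y, z), with three upright round holes in a row along y, 55 mm apart, 19 mm wide and 38 mm deep. Origin: centre of the underside; z up
- tube_tall: The wanted tube, tallest of three, loose, upright in any one of the rack's holes: 120 mm long, white body 16 mm in diameter, orange cap 19 mm in diameter over the top 18 mm, 15 to 31 g. Origin: centre of its underside, z to the cap. In the rack its underside is 7 mm, its top 127 mm above the table; best taken by the body 88 to 104 mm above the table, over the short tubes' caps (77 mm)
- tube_short_a: Short sample tube of the same look, 70 mm long, in another hole; its top is 77 mm above the table. Origin: centre of the underside. To be left in the rack
- tube_short_b: The second short sample tube, same as the first, in the remaining hole. To be left in the rack
- basin: Fixed round steel bowl, 120 mm across its rim and 50 mm high. Origin: centre of the underside; its rim is 50 mm above the table
- tape_roll: Bystander, to be left alone: roll of paper tape lying flat, 80 mm across, 24 mm high. Origin: centre of the underside
- marker: Bystander, to be left alone: red marker pen with a black cap lying on the table, 130 mm long, 14 mm high. Origin: on the underside, 50 mm from the red end, x along the pen to the cap
- sanitiser: Bystander, to be left alone: clear bottle with a white cap, 68 mm across, 170 mm high. Origin: centre of the underside
- bulb_flask: Bystander, to be left alone: pink cone-shaped flask, 94 mm across the foot, 130 mm high. Origin: centre of the underside
- jar: Bystander, to be left alone: small amber jar, 60 mm across, 60 mm high. Origin: centre of the underside
There are look-alikes about, which are no part of the job. Leave any blue or green look-alike of the tray alone.

How it is judged:
By the outcome, as a careful person would: the job done as asked, in the order asked, and still so for the second after the job is handed in, while the arm keeps its last pose, push and grip.
It also fails if it takes over 45 s, if anything falls off the work surface, if the arm or the gripper's body presses on something with over 40 N, if the wrist force passes 120 N, or if a joint passes its speed limit or range.

## Working session

There is one attempt and no reset: what is moved stays moved. The work goes in short steps, Python scripts to look and compute and a shell command to move; the robot and the scene stay as the last step left them, time stands still between calls to the robot, and variables do not carry over. Pictures are saved under pics/ and viewed, at most 12 in all, crops included, and the job is handed in when it is done.

```bash
mkdir -p pics; cat > h.py <<'E'
import numpy as np, cv2
from workcell import manip
from scipy.spatial.transform import Rotation as R
def snap(n,f):
    o=manip.get_obs(); im=manip.camera(n); cv2.imwrite(f'pics/{f}.png',im[:,:,::-1]); return o,im
def cam(n,o=None):
    p=manip.camera_params(n)
    if n=='wrist':
        o=o or manip.get_obs(); T=np.eye(4); T[:3,:3]=R.from_quat(o['ee_rot']).as_matrix(); T[:3,3]=o['position']
        W=T@np.array(p['T_tool_cam'])
    else: W=np.linalg.inv(np.array(p['camera_from_world']))
    return p,W
def ray(n,u,v,o=None):
    p,W=cam(n,o); f=210/np.tan(np.radians(p['fov_y'])/2)
    d=np.array([(u-p['cx'])/f,(v-p['cy'])/f]); s=d.copy()
    for _ in range(30): s=d/(1+p['k1']*(s@s))
    return W[:3,3],W[:3,:3]@np.array([s[0],-s[1],-1])
def at(n,u,v,z,o=None):
    c,d=ray(n,u,v,o); return c+d*(z-c[2])/d[2]
def pix(n,P,o=None):
    p,W=cam(n,o); f=210/np.tan(np.radians(p['fov_y'])/2)
    q=np.linalg.inv(W)@np.append(P,1); s=np.array([q[0],-q[1]])/-q[2]; s=s*(1+p['k1']*(s@s))
    return s*f+[p['cx'],p['cy']]
E
python3 - <<'E'
from h import *
a=snap('scene','scene')[1]; b=snap('side','side')[1]
o,c=snap('wrist','wrist')
print({k:np.round(v,3) for k,v in o.items()})
for n in('scene','side'): print(np.round(cam(n)[1],2).tolist())
E
```

```text
{'clock': np.float64(0.1), 'joint_pos': array([-1.354,  0.333, -0.065,  1.461,  0.022,  1.35 , -0.089]), 'joint_velocities': array([ 0.   , -0.002,  0.   , -0.003, -0.   , -0.001, -0.001]), 'tau': array([ 1.0000e-03, -6.2675e+01,  4.9000e-02, -3.9243e+01,  1.6000e-02,
        7.0000e-03, -0.0000e+00]), 'position': array([0.148, 0.607, 0.231]), 'ee_rot': array([ 0.12 ,  0.993, -0.001, -0.   ]), 'ft_force': array([-0.802,  0.182, -0.343]), 'torque': array([ 0.037, -0.006, -0.032]), 'grasp_force': np.float64(0.0), 'grip_width': np.float64(1.002)}
[[-0.87, -0.37, 0.33, 1.02], [0.5, -0.67, 0.54, 0.96], [0.02, 0.64, 0.77, 1.34], [0.0, 0.0, 0.0, 1.0]]
[[0.92, 0.21, -0.32, 0.09], [-0.38, 0.54, -0.75, -0.87], [0.01, 0.81, 0.58, 0.81], [0.0, 0.0, 0.0, 1.0]]
```

View pics/scene.png

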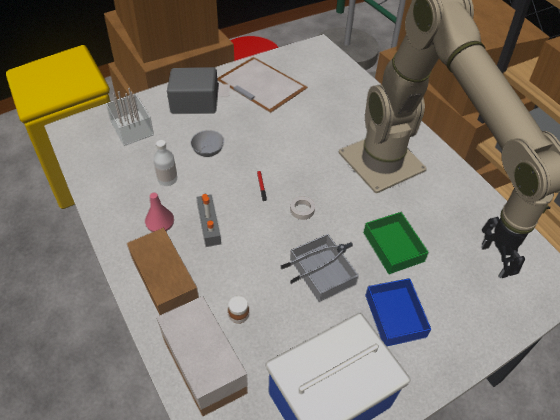

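View pics/side.png

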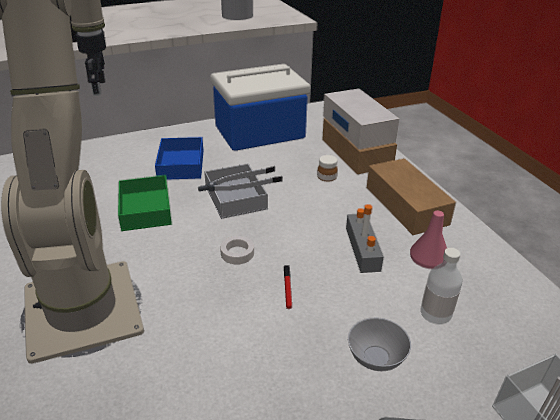

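```bash
python3 - <<'E'
import cv2,numpy as np
a=cv2.imread('pics/scene.png');b=cv2.imread('pics/side.png')
r=lambda i,x,y,w,h,W,H:cv2.resize(i[y:y+h,x:x+w],(W,H),interpolation=cv2.INTER_CUBIC)
top=np.hstack([r(a,180,185,60,70,300,300*70//60)[:300],r(a,270,225,100,80,375,300)])
bot=np.hstack([r(b,335,200,60,60,300,300),r(b,190,155,100,80,375,300)])
cv2.imwrite('pics/crop.png',np.vstack([top,bot]))
E
```

```text
(no output)
```

View pics/crop.png

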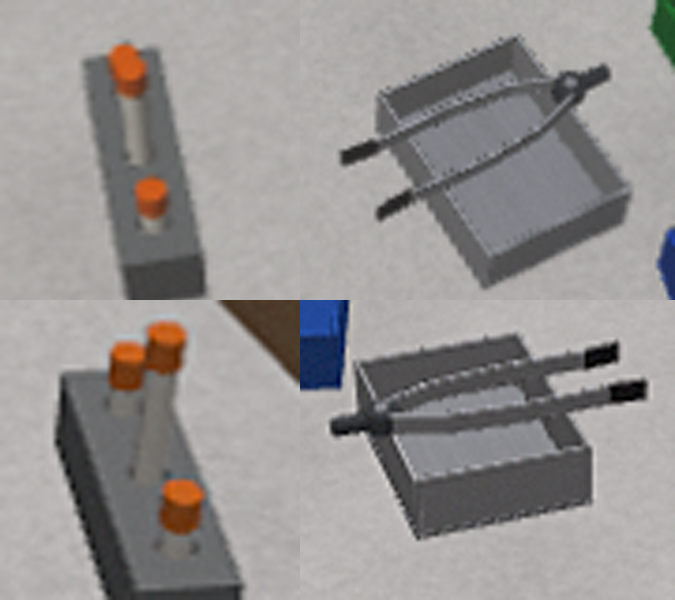

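```bash
python3 - <<'E'
from h import *
S=lambda n,k,u,v,z: print(k,n,at(n,u,v,z).round(4))
S('scene','hinge',342,247.7,.066);S('side','hinge',190+80/3.75,155+122/3.75,.066)
S('scene','jawA',286,266.2,.058);S('scene','jawB',295.3,279.6,.058)
S('side','jawA',190+328/3.75,155+90/3.75,.058);S('side','jawB',190+301/3.75,155+55/3.75,.058)
S('scene','stub',270+303/3.75,225+75/3.75,.058)
S('scene','tallhole',180+137/5,185+160/5,.045);S('side','tallhole',335+150/5,200+175/5,.045)
S('scene','tallcaptop',180+130/5,185+63/5,.127);S('side','talltop',335+167/5,200+30/5,.127)
S('scene','shortnear',180+152/5,185+184/5,.077);S('side','short top',335+183/5,200+188/5,.077)
S('side','shortfar',335+129/5,200+47/5,.077)
S('scene','farshort',180+124/5,185+50/5,.077)
for k,n,u,v in[('L','scene',190.5,144),('R','scene',223.5,144),('T','scene',207,132)]: S(n,'rim'+k,u,v,.05)
for k,u,v in[('L',348,343),('R',410,343),('T',379,320)]: S('side','rim'+k,u,v,.05)
print('tray corners scene')
for u,v in[(378,93),(518,37),(631,190),(490,285-35)]: S('scene','tray',270+(u-300)/3.75,225+v/3.75,.05)
for u,v in [(84,58),(160,48),(203,258),(128,265)]: S('scene','rack',180+u/5,185+v/5,.045)
for k,u,v in[('tape',302,209),('marker',262,186),('jar',238,309),('bottle',165,180),('flask',159,222)]: S('scene',k,u,v,0.01)
E
```

```text
hinge scene [0.3734 0.2798 0.066 ]
hinge side [0.3711 0.2576 0.066 ]
jawA scene [0.5472 0.2506 0.058 ]
jawB scene [0.5474 0.3025 0.058 ]
jawA side [0.5533 0.246  0.058 ]
jawB side [0.5529 0.2988 0.058 ]
stub scene [0.3408 0.2803 0.058 ]
tallhole scene [ 0.6627 -0.0327  0.045 ]
tallhole side [ 0.6621 -0.0431  0.045 ]
tallcaptop scene [ 0.6571 -0.0394  0.127 ]
talltop side [ 0.663  -0.0396  0.127 ]
shortnear scene [0.6716 0.0131 0.077 ]
short top side [ 0.6477 -0.0916  0.077 ]
shortfar side [0.6796 0.0151 0.077 ]
farshort scene [ 0.6408 -0.0923  0.077 ]
rimL scene [ 0.5761 -0.3552  0.05  ]
rimR scene [ 0.4751 -0.2986  0.05  ]
rimT scene [ 0.4991 -0.3836  0.05  ]
rimL side [ 0.4651 -0.3244  0.05  ]
rimR side [ 0.5737 -0.3693  0.05  ]
rimT side [ 0.5492 -0.2961  0.05  ]
tray corners scene
tray scene [0.5023 0.2032 0.05  ]
tray scene [0.3751 0.2109 0.05  ]
tray scene [0.38   0.3762 0.05  ]
tray scene [0.5032 0.3674 0.05  ]
rack scene [ 0.6566 -0.1254  0.045 ]
rack scene [ 0.6101 -0.1094  0.045 ]
rack scene [0.6604 0.0555 0.045 ]
rack scene [0.7023 0.0383 0.045 ]
tape scene [0.3713 0.0586 0.01  ]
marker scene [ 0.4359 -0.0918  0.01  ]
jar scene [0.721  0.2828 0.01  ]
bottle scene [ 0.7106 -0.276   0.01  ]
flask scene [ 0.7971 -0.116   0.01  ]
```

```bash
cat >> h.py <<'E'
def togo(xyz,d_deg):
    """shares to go so that tool points down, -tool x along heading d_deg (tongs direction)"""
    o=manip.get_obs(); Rc=R.from_quat(o['ee_rot']); a=np.radians(d_deg)
    x=-np.array([np.cos(a),np.sin(a),0]); z=np.array([0,0,-1.]); Rt=R.from_matrix(np.c_[x,np.cross(z,x),z])
    s=Rc.inv().apply(np.array(xyz)-o['position'])/.08; r=(Rc.inv()*Rt).as_rotvec(degrees=True)/45
    print('pos',o['position'].round(4),'shift',s.round(3),'turn',r.round(3))
E
python3 -c "
from h import *
togo([.43,.276,.23],0)
print(np.round(manip.camera_params('wrist')['T_tool_cam'],3))"
```

```text
pos [0.1484 0.6069 0.2307] shift [-4.402 -3.182  0.013] turn [-0.001 -0.    -0.305]
[[-0.     0.947  0.321  0.082]
 [ 1.     0.     0.     0.001]
 [ 0.     0.321 -0.947 -0.142]
 [ 0.     0.     0.     1.   ]]
```

```bash
A='x'; 
python3 -m inch '[[[-0.03,-0.02,0],[0,0,0]],[[-0.1,-0.07,0],[0,0,0]],[[-0.2,-0.14,0],[0,0,0]],[[-0.31,-0.22,0],[0,0,0]],[[-0.42,-0.3,0],[0,0,0]],[[-0.53,-0.38,0],[0,0,0]],[[-0.64,-0.46,0],[0,0,0]],[[-0.76,-0.55,0],[0,0,0]],[[-0.88,-0.64,0],[0,0,0]],[[-1,-0.72,0],[0,0,0]]]' 1 20
python3 -m inch '[[[-0.1,-0.07,0],[0,0,0]],[[-0.2,-0.14,0],[0,0,0]],[[-0.3,-0.22,0],[0,0,0]],[[-0.4,-0.29,0],[0,0,0]],[[-0.5,-0.36,0],[0,0,0]],[[-0.6,-0.43,0],[0,0,0]],[[-0.7,-0.5,0],[0,0,0]],[[-0.8,-0.58,0],[0,0,0]],[[-0.9,-0.65,0],[0,0,0]],[[-1,-0.72,0],[0,0,0]]]'
python3 -m inch '[[[-0.1,-0.07,0],[0,0,0]],[[-0.2,-0.14,0],[0,0,0]],[[-0.3,-0.22,0],[0,0,0]],[[-0.4,-0.29,0],[0,0,0]],[[-0.5,-0.36,0],[0,0,0]],[[-0.6,-0.43,0],[0,0,0]],[[-0.7,-0.5,0],[0,0,0]],[[-0.8,-0.58,0],[0,0,0]],[[-0.9,-0.65,0],[0,0,0]],[[-1,-0.72,0],[0,0,0]]]'
python3 -m inch '[[[-0.1,-0.07,0],[0,0,0]],[[-0.2,-0.14,0],[0,0,-0.02]],[[-0.3,-0.22,0],[0,0,-0.05]],[[-0.4,-0.29,0],[0,0,-0.1]],[[-0.5,-0.36,0],[0,0,-0.15]],[[-0.6,-0.43,0],[0,0,-0.2]],[[-0.7,-0.5,0],[0,0,-0.25]],[[-0.8,-0.58,0],[0,0,-0.28]],[[-0.9,-0.65,0],[0,0,-0.3]],[[-1,-0.7,0],[0,0,-0.305]]]'
python3 - <<'E'
from h import *
o,_=snap('wrist','w1'); togo([.43,.276,.23],0); print(o['clock'],o['joint_pos'].round(2))
np.save('o1.npy',o,allow_pickle=True)
E
```

```text
clock: 1.15
position: [0.2132, 0.5313, 0.2314]
ee_rot: [0.12, 0.993, 0.0, 0.0]
ft_force: [-0.8, -0.4, 0.6]
grip_width: 1.0
grasp_force: 0.0
clock: 2.15
position: [0.277, 0.4566, 0.2314]
ee_rot: [0.12, 0.993, 0.0, -0.0]
ft_force: [0.3, -0.2, 0.4]
grip_width: 0.997
grasp_force: 0.0
clock: 3.15
position: [0.341, 0.3817, 0.2313]
ee_rot: [0.12, 0.993, 0.0, -0.0]
ft_force: [-0.2, -1.0, 0.2]
grip_width: 1.003
grasp_force: 0.0
clock: 4.15
position: [0.4055, 0.3081, 0.2314]
ee_rot: [0.0, 1.0, 0.0, 0.0]
ft_force: [0.1, -0.1, -0.4]
grip_width: 0.998
grasp_force: 0.0
pos [0.4066 0.3071 0.2314] shift [-0.293 -0.388  0.018] turn [-0.     0.001 -0.002]
4.15 [-0.92  0.07  0.19  1.77 -0.01  1.3   0.84]
```

View pics/w1.png

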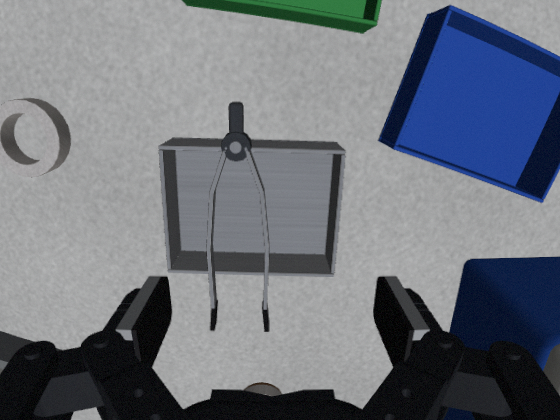

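```bash
python3 - <<'E'
from h import *
o=np.load('o1.npy',allow_pickle=True).item()
h=at('wrist',235,147,.066,o); a=at('wrist',213,318,.066,o); b=at('wrist',266,318,.066,o)
print(h,a,b,np.linalg.norm(a-b)); m=(a+b)/2; d=(m-h)/np.linalg.norm(m-h); print('len',np.linalg.norm(m-h),'head',np.degrees(np.arctan2(d[1],d[0])))
g=h+d*.07; print('grip',g)
for u,v in[(160,147),(345,152),(335,275),(168,272)]: print(at('wrist',u,v,.05,o))
hd=np.degrees(np.arctan2(d[1],d[0])); togo([g[0],g[1],.15],hd); togo([g[0],g[1],.036],hd)
E
```

```text
[0.37517526 0.27678785 0.066     ] [0.54801841 0.24836249 0.066     ] [0.54769679 0.30207869 0.066     ] 0.053717162153358144
len 0.17268945644814743 head -0.5200026604994599
grip [0.44517238 0.27615256 0.066     ]
[0.37735206 0.20719499 0.05      ]
[0.38228824 0.37405655 0.05      ]
[0.50753842 0.37200654 0.05      ]
[0.50437075 0.20254801 0.05      ]
pos [0.4066 0.3071 0.2314] shift [-0.482 -0.386  1.018] turn [-0.     0.001  0.009]
pos [0.4066 0.3071 0.2314] shift [-0.481 -0.385  2.443] turn [-0.     0.001  0.009]
```

```bash
python3 -m inch '[[[-0.06,-0.05,0.05],[0,0,0]],[[-0.14,-0.11,0.15],[0,0,0]],[[-0.22,-0.18,0.28],[0,0,0]],[[-0.3,-0.25,0.4],[0,0,0.01]],[[-0.38,-0.31,0.52],[0,0,0.01]],[[-0.44,-0.36,0.64],[0,0,0.01]],[[-0.47,-0.38,0.76],[0,0,0.01]],[[-0.48,-0.385,0.88],[0,0,0.01]],[[-0.48,-0.385,0.96],[0,0,0.01]],[[-0.48,-0.385,1],[0,0,0.01]]]'
python3 -m inch '[[[0,0,0.05],[0,0,0]],[[0,0,0.15],[0,0,0]],[[0,0,0.25],[0,0,0]],[[0,0,0.35],[0,0,0]],[[0,0,0.43],[0,0,0]],[[0,0,0.5],[0,0,0]],[[0,0,0.55],[0,0,0]],[[0,0,0.58],[0,0,0]],[[0,0,0.6],[0,0,0]],[[0,0,0.6],[0,0,0]]]'
python3 - <<'E'
from h import *
o,_=snap('wrist','w2'); togo([.445,.276,.036],-.5)
for n in('grip',): print(pix('wrist',[.445,.276,.066],o),pix('wrist',[.375,.2768,.066],o))
E
```

```text
clock: 5.2
position: [0.4429, 0.2782, 0.1505]
ee_rot: [0.004, 1.0, -0.0, -0.0]
ft_force: [-0.8, 0.2, -0.9]
grip_width: 1.0
grasp_force: 0.0
clock: 6.2
position: [0.4433, 0.2781, 0.1033]
ee_rot: [0.004, 1.0, 0.0, -0.0]
ft_force: [-0.8, 0.3, -1.2]
grip_width: 0.997
grasp_force: 0.0
pos [0.4434 0.2781 0.1034] shift [-0.02  -0.027  0.843] turn [0.    0.    0.001]
[267.91206756 245.21566742] [267.81393955 112.85394411]
```

View pics/w2.png

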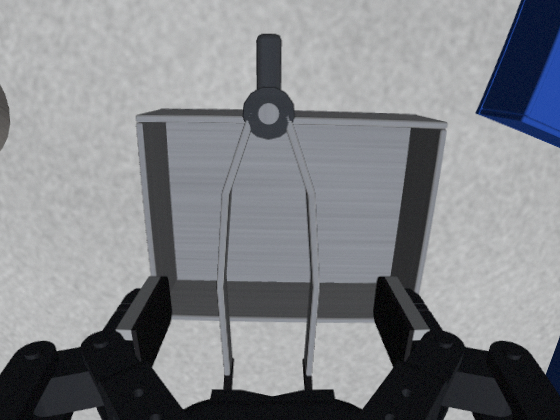

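```bash
python3 -m inch '[[[0,0,0.05],[0,0,0]],[[0,-0.01,0.14],[0,0,0]],[[-0.01,-0.02,0.25],[0,0,0]],[[-0.02,-0.03,0.37],[0,0,0]],[[-0.02,-0.03,0.49],[0,0,0]],[[-0.02,-0.03,0.6],[0,0,0]],[[-0.02,-0.03,0.7],[0,0,0]],[[-0.02,-0.03,0.78],[0,0,0]],[[-0.02,-0.03,0.83],[0,0,0]],[[-0.02,-0.03,0.85],[0,0,0]]]'
python3 -m inch '[[[0,0,0],[0,0,0]],[[0,0,0],[0,0,0]],[[0,0,0],[0,0,0]],[[0,0,0],[0,0,0]],[[0,0,0],[0,0,0]],[[0,0,0],[0,0,0]],[[0,0,0],[0,0,0]],[[0,0,0],[0,0,0]],[[0,0,0],[0,0,0]],[[0,0,0],[0,0,0]]]' 0.58 30
python3 - <<'E'
from h import *
o,_=snap('wrist','w3'); print(o['grip_width'],o['grasp_force'])
E
```

```text
clock: 7.25
position: [0.4448, 0.2756, 0.0349]
ee_rot: [0.004, 1.0, -0.0, -0.0]
ft_force: [-0.1, -0.1, 0.1]
grip_width: 0.995
grasp_force: 0.0
clock: 8.25
position: [0.4457, 0.2761, 0.0363]
ee_rot: [0.004, 1.0, 0.001, 0.001]
ft_force: [-0.1, -0.1, 5.9]
grip_width: 0.582
grasp_force: 5.9
0.5816023630527954 5.894608365779277
```

View pics/w3.png

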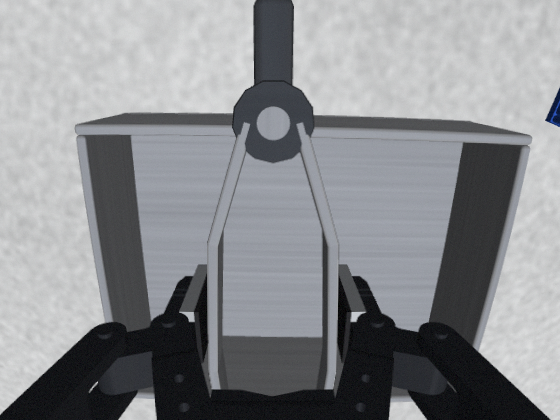

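```bash
python3 -m inch '[[[0,0,-0.02],[0,0,0]],[[0,0,-0.06],[0,0,0]],[[0,0,-0.13],[0,0,0]],[[0,0,-0.23],[0,0,0]],[[0,0,-0.35],[0,0,0]],[[0,0,-0.49],[0,0,0]],[[0,0,-0.64],[0,0,0]],[[0,-0.03,-0.79],[0,0,0]],[[0,-0.08,-0.92],[0,0,0]],[[-0.02,-0.15,-1],[0,0,0]]]'
python3 -m inch '[[[-0.02,-0.08,0],[0,0,0]],[[-0.04,-0.17,0],[0,0,0]],[[-0.06,-0.27,0],[0,0,0]],[[-0.08,-0.37,0],[0,0,0]],[[-0.1,-0.47,0],[0,0,0]],[[-0.12,-0.57,0],[0,0,0]],[[-0.14,-0.67,0],[0,0,0]],[[-0.16,-0.78,0],[0,0,0]],[[-0.18,-0.89,0],[0,0,0]],[[-0.2,-1,0],[0,0,0]]]'
python3 -m inch '[[[-0.02,-0.1,0],[0,0,0]],[[-0.04,-0.2,0],[0,0,0]],[[-0.06,-0.3,0],[0,0,0]],[[-0.08,-0.4,0],[0,0,0]],[[-0.1,-0.5,0],[0,0,0]],[[-0.12,-0.6,0],[0,0,0]],[[-0.14,-0.7,0],[0,0,0]],[[-0.16,-0.8,0],[0,0,0]],[[-0.18,-0.9,0],[0,0,0]],[[-0.2,-1,0],[0,0,0]]]'
python3 -m inch '[[[-0.02,-0.1,0],[0,0,0.01]],[[-0.04,-0.2,0],[0,0,0.03]],[[-0.06,-0.3,0],[0,0,0.07]],[[-0.08,-0.4,0],[0,0,0.12]],[[-0.1,-0.5,0],[0,0,0.17]],[[-0.12,-0.6,0],[0,0,0.22]],[[-0.13,-0.7,0],[0,0,0.27]],[[-0.14,-0.8,0],[0,0,0.3]],[[-0.14,-0.86,0],[0,0,0.32]],[[-0.14,-0.88,0],[0,0,0.323]]]'
python3 - <<'E'
from h import *
o,a=snap('wrist','w4'); np.save('o4.npy',o,allow_pickle=True); b=snap('scene','s4')[1]; c=snap('side','d4')[1]
Z=lambda i,x,y,w,h:cv2.resize(i[y:y+h,x:x+w],(400,300),interpolation=cv2.INTER_CUBIC)
cv2.imwrite('pics/m4.png',np.vstack([cv2.resize(a,(800,300))[:,:,::-1],np.hstack([Z(b,180,170,160,120),Z(c,240,130,160,120)])[:,:,::-1]]))
togo([.490,.006,.11],-15)
cv2.imwrite('pics/w4.png',a[:,:,::-1])
E
```

```text
clock: 9.3
position: [0.4466, 0.2636, 0.1166]
ee_rot: [0.004, 1.0, 0.0, 0.0]
ft_force: [-0.2, 0.5, -0.7]
grip_width: 0.579
grasp_force: 4.4
clock: 10.3
position: [0.4619, 0.1828, 0.1153]
ee_rot: [0.004, 1.0, 0.0, 0.0]
ft_force: [-0.0, 0.9, -0.7]
grip_width: 0.583
grasp_force: 4.4
clock: 11.3
position: [0.4772, 0.1027, 0.1153]
ee_rot: [0.004, 1.0, 0.0, -0.0]
ft_force: [0.1, -0.7, -1.2]
grip_width: 0.581
grasp_force: 4.4
clock: 12.3
position: [0.4877, 0.0323, 0.1153]
ee_rot: [0.131, 0.991, 0.0, -0.0]
ft_force: [-0.8, 0.5, -0.5]
grip_width: 0.581
grasp_force: 4.4
pos [0.4877 0.0331 0.1153] shift [-0.115 -0.32   0.066] turn [ 0.    -0.     0.001]
```

View pics/m4.png

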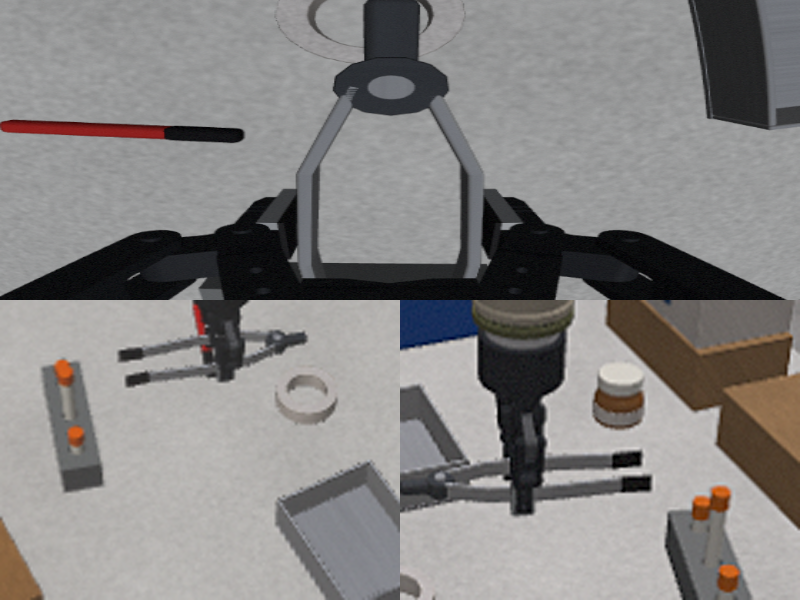

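```bash
python3 - <<'E'
from h import *
o=np.load('o4.npy',allow_pickle=True).item()
Rt=R.from_quat(o['ee_rot'])
print('hinge tool',Rt.inv().apply(at('wrist',273.7,122,.145,o)-o['position']))
for n,P in(('scene',[(232,191.6),(234.8,201.6)]),('side',[(330.8,193.6),(334.4,203.6)])):
    q=[at(n,*p,.137) for p in P]; m=(q[0]+q[1])/2
    print(n,m.round(4),np.linalg.norm(q[0]-q[1]).round(4),'tool',Rt.inv().apply(m-o['position']).round(4))
# tube by colour: orange caps in both fixed pictures
for n,f,box in(('scene','s4',(180,185,60,70)),('side','d4',(335,190,60,70))):
    i=cv2.imread(f'pics/{f}.png'); x,y,w,h=box; h_=cv2.cvtColor(i[y:y+h,x:x+w],cv2.COLOR_BGR2HSV)
    m=((h_[...,0]<18)&(h_[...,1]>170)&(h_[...,2]>120)).astype(np.uint8)
    k,_,st,c=cv2.connectedComponentsWithStats(m)
    for j in range(1,k): print(n,st[j][:5]+[x,y,0,0,0],(c[j]+[x,y]).round(1),at(n,*(c[j]+[x,y]),.118).round(4),at(n,*(c[j]+[x,y]),.068).round(4))
    print('pred tall cap',pix(n,[.661,-.04,.118]))
E
```

```text
hinge tool [ 0.07071958  0.00102454 -0.02973337]
scene [0.5869 0.0048 0.137 ] 0.0407 tool [-0.1029 -0.0007 -0.0217]
side [0.5922 0.0048 0.137 ] 0.0413 tool [-0.108   0.0006 -0.0217]
scene [202 194   7  10  46] [204.9 198.1] [ 0.6581 -0.0466  0.118 ] [ 0.6432 -0.088   0.068 ]
scene [207 221   6   7  30] [209.7 223.5] [0.6874 0.0487 0.118 ] [0.6738 0.0113 0.068 ]
pred tall cap [204.97369654 199.89830312]
side [365 205   7   5  27] [368.1 206.7] [ 0.6684 -0.0311  0.118 ] [0.7097 0.0293 0.068 ]
side [357 209   7   4  24] [360.2 210.6] [ 0.6435 -0.038   0.118 ] [0.683 0.022 0.068]
side [368 236   7   6  32] [371.  238.2] [ 0.6147 -0.1365  0.118 ] [ 0.6521 -0.0836  0.068 ]
side [373 245   1   1   1] [373. 245.] [ 0.6068 -0.1581  0.118 ] [ 0.6437 -0.1068  0.068 ]
pred tall cap [367.2969536  209.46211587]
```

```bash
python3 -c "
from h import *
togo([.491,.0065,.074],-15)"
python3 -m inch '[[[-0.01,-0.02,0.01],[0,0,0]],[[-0.03,-0.06,0.04],[0,0,0]],[[-0.06,-0.13,0.1],[0,0,0]],[[-0.09,-0.2,0.18],[0,0,0]],[[-0.11,-0.26,0.27],[0,0,0]],[[-0.12,-0.3,0.36],[0,0,0]],[[-0.125,-0.31,0.43],[0,0,0]],[[-0.125,-0.315,0.48],[0,0,0]],[[-0.125,-0.315,0.51],[0,0,0]],[[-0.125,-0.315,0.515],[0,0,0]]]'
python3 - <<'E'
from h import *
b=snap('scene','s5')[1]; c=snap('side','d5')[1]
Z=lambda i,x,y,w,h:cv2.resize(i[y:y+h,x:x+w],(400,400),interpolation=cv2.INTER_CUBIC)
cv2.imwrite('pics/m5.png',np.hstack([Z(b,180,165,80,80),Z(c,320,180,80,80)])[:,:,::-1])
togo([.5586,-.0116,.074],-15)
E
```

```text
pos [0.4877 0.0331 0.1153] shift [-0.126 -0.311  0.516] turn [ 0.    -0.     0.001]
clock: 13.45
position: [0.4908, 0.0062, 0.0738]
ee_rot: [0.13, 0.991, 0.0, -0.0]
ft_force: [-0.3, 0.1, -0.8]
grip_width: 0.583
grasp_force: 4.4
pos [0.491  0.0062 0.0742] shift [-0.874  0.004  0.002] turn [0. 0. 0.]
```

View pics/m5.png

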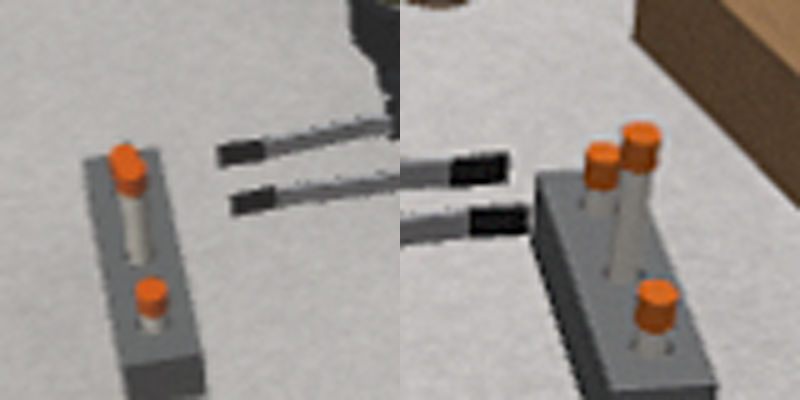

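```bash
python3 -m inch '[[[-0.03,0,0.01],[0,0,0]],[[-0.1,0,0.02],[0,0,0]],[[-0.2,0,0.03],[0,0,0]],[[-0.32,0,0.03],[0,0,0]],[[-0.45,0,0.03],[0,0,0]],[[-0.57,0,0.03],[0,0,0]],[[-0.69,0,0.03],[0,0,0]],[[-0.79,0,0.03],[0,0,0]],[[-0.85,0,0.03],[0,0,0]],[[-0.875,0,0.03],[0,0,0]]]'
python3 - <<'E'
from h import *
b=snap('scene','s6')[1]; c=snap('side','d6')[1]
Z=lambda i,x,y,w,h:cv2.resize(i[y:y+h,x:x+w],(400,400),interpolation=cv2.INTER_CUBIC)
cv2.imwrite('pics/m6.png',np.hstack([Z(b,180,175,60,60),Z(c,335,185,60,60)])[:,:,::-1])
E
```

```text
clock: 14.55
position: [0.5589, -0.0124, 0.0716]
ee_rot: [0.131, 0.991, -0.0, -0.0]
ft_force: [-0.5, -0.2, -1.6]
grip_width: 0.585
grasp_force: 4.4
```

View pics/m6.png

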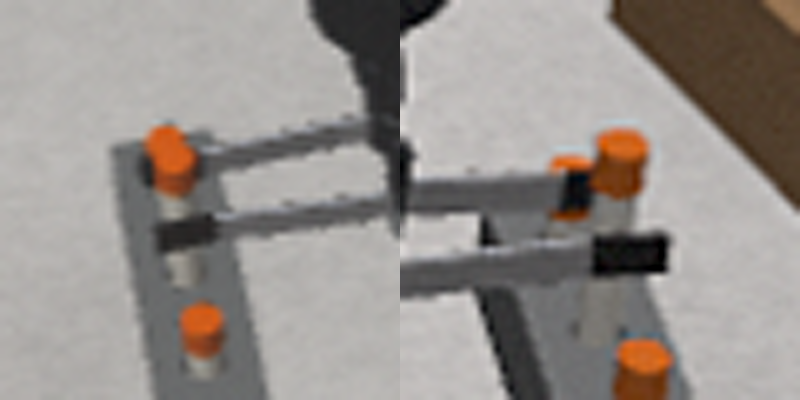

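```bash
python3 -m inch '[[[0,0,0],[0,0,0]],[[0,0,0],[0,0,0]],[[0,0,0],[0,0,0]],[[0,0,0],[0,0,0]],[[0,0,0],[0,0,0]],[[0,0,0],[0,0,0]],[[0,0,0],[0,0,0]],[[0,0,0],[0,0,0]],[[0,0,0],[0,0,0]],[[0,0,0],[0,0,0]]]' 0.3 35
python3 -c "
from h import *
o=manip.get_obs(); print(o['grip_width']*85,o['grasp_force'],o['position'])"
```

```text
clock: 15.65
position: [0.5585, -0.0121, 0.0717]
ee_rot: [0.131, 0.991, 0.0, -0.0]
ft_force: [-0.5, 0.0, -0.6]
grip_width: 0.471
grasp_force: 35.5
40.016785346779585 35.489965081214905 [ 0.55849932 -0.01212247  0.07167644]
```

```bash
python3 -m inch '[[[0,0,-0.02],[0,0,0]],[[0,0,-0.07],[0,0,0]],[[0,0,-0.15],[0,0,0]],[[0,0,-0.26],[0,0,0]],[[0,0,-0.38],[0,0,0]],[[0,0,-0.51],[0,0,0]],[[0,0,-0.65],[0,0,0]],[[0,0,-0.79],[0,0,0]],[[0,0,-0.9],[0,0,0]],[[0,0,-1],[0,0,0]]]'
python3 - <<'E'
from h import *
b=snap('scene','s7')[1]; c=snap('side','d7')[1]
Z=lambda i,x,y,w,h:cv2.resize(i[y:y+h,x:x+w],(400,400),interpolation=cv2.INTER_CUBIC)
cv2.imwrite('pics/m7.png',np.hstack([Z(b,165,150,100,100),Z(c,310,140,100,100)])[:,:,::-1])
print(manip.get_obs()['clock'])
E
```

```text
clock: 16.65
position: [0.5586, -0.0121, 0.1526]
ee_rot: [0.13, 0.991, 0.0, 0.0]
ft_force: [0.2, 0.3, -0.5]
grip_width: 0.469
grasp_force: 35.4
16.75
```

View pics/m7.png

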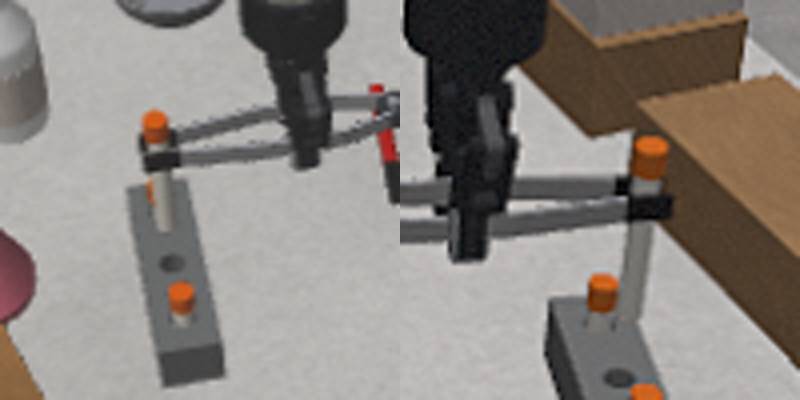

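```bash
python3 -m inch '[[[0,0,-0.05],[0,0,0]],[[0,0,-0.11],[0,0,0]],[[0,0,-0.18],[0,0,0]],[[0,0,-0.25],[0,0,0]],[[0,0,-0.32],[0,0,0]],[[0,0,-0.38],[0,0,0]],[[0,0,-0.43],[0,0,0]],[[0,0,-0.47],[0,0,0]],[[0,0,-0.49],[0,0,0]],[[0,0,-0.5],[0,0,0]]]'
python3 - <<'E'
from h import *
t=np.linspace(0,2*np.pi,60); out=[]
for n,f,(x,y) in(('scene','scene',(175,115)),('side','side',(340,300))):
    i=cv2.imread(f'pics/{f}.png'); s=5; c=cv2.resize(i[y:y+80,x:x+80],(400,400),interpolation=cv2.INTER_CUBIC)
    P=np.array([(pix(n,[.522+.06*np.cos(a),-.337+.06*np.sin(a),.05])-[x,y]+.5)*s for a in t]).astype(np.int32)
    cv2.polylines(c,[P],True,(0,0,255),1); out.append(c)
cv2.imwrite('pics/bowl.png',np.hstack(out))
togo([.433,-.279,.19],-33); print(manip.get_obs()['joint_pos'].round(2))
E
```

```text
clock: 17.75
position: [0.5585, -0.0121, 0.1918]
ee_rot: [0.131, 0.991, 0.0, 0.0]
ft_force: [-0.5, -0.6, -1.1]
grip_width: 0.47
grasp_force: 35.4
pos [ 0.5585 -0.0121  0.1918] shift [ 0.652 -3.628  0.022] turn [ 0.  -0.   0.4]
[-0.48  0.22  0.49  1.72 -0.11  1.23  1.34]
```

View pics/bowl.png

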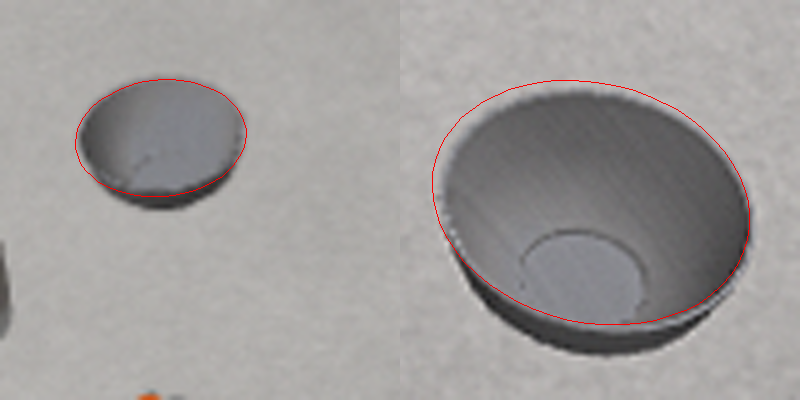

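```bash
python3 -m inch '[[[0,-0.02,0],[0,0,0]],[[0.01,-0.06,0],[0,0,0]],[[0.02,-0.12,0],[0,0,0]],[[0.03,-0.2,0],[0,0,0]],[[0.05,-0.29,0],[0,0,0]],[[0.07,-0.39,0],[0,0,0]],[[0.09,-0.5,0],[0,0,0]],[[0.11,-0.61,0],[0,0,0]],[[0.13,-0.72,0],[0,0,0]],[[0.15,-0.83,0],[0,0,0]]]'
python3 -m inch '[[[0.02,-0.1,0],[0,0,0]],[[0.04,-0.2,0],[0,0,0]],[[0.05,-0.3,0],[0,0,0]],[[0.07,-0.4,0],[0,0,0]],[[0.09,-0.5,0],[0,0,0]],[[0.11,-0.6,0],[0,0,0]],[[0.12,-0.7,0],[0,0,0]],[[0.14,-0.8,0],[0,0,0]],[[0.16,-0.9,0],[0,0,0]],[[0.18,-1,0],[0,0,0]]]'
python3 -m inch '[[[0.02,-0.1,0],[0,0,0]],[[0.04,-0.2,0],[0,0,0.01]],[[0.05,-0.3,0],[0,0,0.03]],[[0.07,-0.4,0],[0,0,0.06]],[[0.09,-0.5,0],[0,0,0.1]],[[0.11,-0.59,0],[0,0,0.14]],[[0.12,-0.67,0],[0,0,0.17]],[[0.14,-0.73,0],[0,0,0.19]],[[0.15,-0.77,0],[0,0,0.2]],[[0.15,-0.78,0],[0,0,0.2]]]'
python3 -c "
from h import *
togo([.435,-.282,.185],-33)"
```

```text
clock: 18.75
position: [0.5294, -0.0739, 0.1917]
ee_rot: [0.131, 0.991, 0.0, 0.0]
ft_force: [0.5, -0.3, -1.2]
grip_width: 0.469
grasp_force: 35.4
clock: 19.75
position: [0.4948, -0.1473, 0.1917]
ee_rot: [0.131, 0.991, 0.0, -0.0]
ft_force: [0.7, 0.4, -0.6]
grip_width: 0.467
grasp_force: 35.4
clock: 20.75
position: [0.4672, -0.2041, 0.1917]
ee_rot: [0.208, 0.978, 0.0, -0.0]
ft_force: [-0.4, 0.1, -1.1]
grip_width: 0.468
grasp_force: 35.5
pos [ 0.4672 -0.2041  0.1917] shift [-0.029 -1.053  0.083] turn [ 0.    -0.     0.199]
```

```bash
python3 -m inch '[[[0,-0.02,0],[0,0,0]],[[0,-0.08,0],[0,0,0.01]],[[-0.01,-0.18,0.01],[0,0,0.03]],[[-0.01,-0.3,0.02],[0,0,0.06]],[[-0.02,-0.44,0.03],[0,0,0.09]],[[-0.02,-0.58,0.04],[0,0,0.12]],[[-0.03,-0.72,0.06],[0,0,0.15]],[[-0.03,-0.84,0.07],[0,0,0.17]],[[-0.03,-0.94,0.08],[0,0,0.19]],[[-0.03,-1,0.08],[0,0,0.2]]]'
python3 -m inch '[[[0,-0.03,0],[0,0,0]],[[0,-0.05,0],[0,0,0]],[[0,-0.05,0],[0,0,0]],[[0,-0.05,0],[0,0,0]],[[0,-0.05,0],[0,0,0]],[[0,-0.05,0],[0,0,0]],[[0,-0.05,0],[0,0,0]],[[0,-0.05,0],[0,0,0]],[[0,-0.05,0],[0,0,0]],[[0,-0.05,0],[0,0,0]]]'
python3 - <<'E'
from h import *
b=snap('scene','s9')[1]; c=snap('side','d9')[1]; out=[]
for n,i,(x,y) in(('scene',b,(155,70)),('side',c,(320,230))):
    k=cv2.resize(i[y:y+110,x:x+110],(400,400),interpolation=cv2.INTER_CUBIC)[:,:,::-1].copy()
    # expected upright tube axis over bowl centre, bottom to top (lift ~ 113 mm)
    p=[tuple(int(v) for v in (pix(n,[.524,-.34,z])-[x,y]+.5)*400/110) for z in(.12,.24)]
    cv2.line(k,*p,(0,0,255),1); out.append(k)
cv2.imwrite('pics/final.png',np.hstack(out)); togo([.435,-.282,.185],-33)
E
```

```text
clock: 21.75
position: [0.4365, -0.2788, 0.1851]
ee_rot: [0.285, 0.959, -0.0, -0.0]
ft_force: [0.5, 0.5, -1.2]
grip_width: 0.469
grasp_force: 35.5
clock: 22.75
position: [0.4349, -0.2813, 0.1853]
ee_rot: [0.284, 0.959, 0.0, -0.0]
ft_force: [-0.4, -0.3, -1.0]
grip_width: 0.468
grasp_force: 35.5
pos [ 0.4348 -0.2813  0.1853] shift [-0.006 -0.006  0.003] turn [ 0. -0. -0.]
```

View pics/final.png

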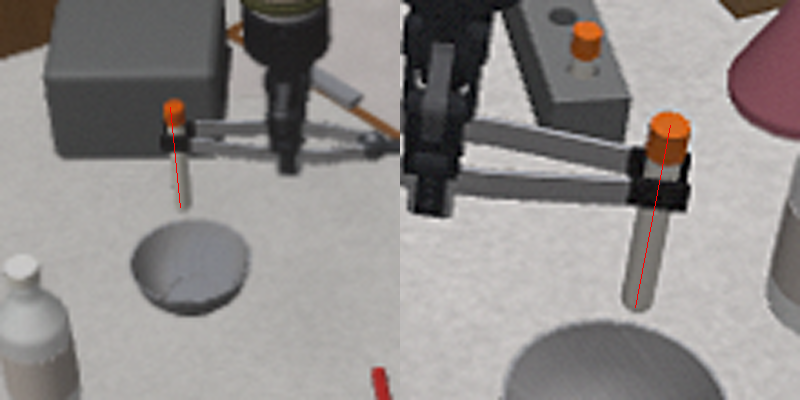

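The final picture shows the tall tube in the tongs. It is on the expected upright axis over the bowl centre (cap at 670,125, bottom at 637,308 in the side crop) and about 70 mm above the rim.

```bash
python3 -c "
from workcell import manip
print(manip.hand_in())"
```

```text
the job is handed in; nothing more can be done
None
```

The job is handed in at about 23 s: the squeezed tongs hold the tallest tube upright and still over the middle of the steel bowl, its bottom about 70 mm above the rim, and the two short tubes were left in the rack.

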